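# Put the lemon away and latch the garnish chiller

## Robot

A 6-joint arm with a two-finger parallel gripper is mounted at the origin on a cart in front of the work surface, level with it; the furniture and walls round the work are solid. World frame = base frame: x ahead of the robot, y to its left, z up, the work surface at z = 0. Lengths are in m, angles in rad, forces in N, time in s.
With the tool pointing down it reaches from about 0.35 to 0.725 m from the base axis. Payload 4.3 kg.
Tool frame: the origin (TCP) lies at the very end of the fingers, on their centre line; the grasp point (between the pads) lies 19 mm behind it; z points along the fingers, y is the line along which they close (so a half turn about z gives the same grasp; the last joint's range is limited). The gripper opens to 85 mm and grips with 20 to 120 N. Pads are 22 mm wide; open, the fingers measure 114 mm over their backs; the gripper's body (76 mm by 85 mm) begins 54 mm behind the grasp point. The pads swing forward as they close: fully open they stand 13 mm farther back than shut.
Start: joints at [1.006, 0.377, 0.081, 1.274, 0, 1.46], TCP at [0.253, 0.517, 0.231] pointing down, gripper open.
Joint ranges: [-2.72, 2.72], [-0.84, 1.66], [-1.02, 1.22], [-1.77, 2.12], [-1.37, 1.28], [-3.14, 3.14]. Speed limits (rad/s): [2.57, 2.57, 3.14, 3.14, 3.14, 3.14].

## Interface

Orientations are given as a unit quaternion [x, y, z, w].
In Python, from plant import bot gives the robot as it stands. The module is installed in compiled form; this text tells all that it offers.
- The arm moves only by the tool arm_command, never from a script. Its argument "steps" is a list of rows, each an object with "slide": the shift along the world's x, y, z in m, a list of three; "roll": the turn about the world's z in degrees; "jaw": the finger opening in m, from 0 to 0.0854. A call has 1 to 5 rows; each row is the pose to reach, as a shift and turn from the pose commanded when the call began; what a row does not reach only later rows make up. A row lasts 1/10 s, in which the tool goes at most 50 mm and 8.59 degrees, less where a joint would pass 70% of its speed; a pose out of reach is approached as far as the arm can. A call with a gripper value outside its range is refused whole. The fingers move at their own pace and stop on an object; "squeeze" is the grip in N (left out, the last holds). Time passes only in rows, so rows that repeat a pose let the fingers close. It gives the time, the measured TCP pose, the force, the opening and the grip force at its end, in the units of the state.
- bot.read_state(): the state, without advancing time (a new reading comes with each control period).
- bot.grab_frame(name): name is "scene" or "side" or "wrist"; returns the picture (420x560x3 uint8, red, green, blue); there is no depth.
- bot.camera_params(name): a dict with "vertical_fov" (degrees; the focal length in pixels is half the picture's height over the tangent of half this angle, whatever the lens; pixels are square), "cx", "cy" (the principal point, pixels), "view" (4x4, takes a point from world to camera coordinates). Camera axes: x right, y up, looking along -z (the intrinsics and any distortion apply to the point x, -y, -z); pixel columns grow to the right and rows downward; lengths in m; the calibration is good to about 2 mm. A picture is of the moment at which its call begins: read the wrist's pose just before it. camera_params takes no time and is no camera call; for the wrist camera it gives the pose at the moment of the call.
- bot.hand_in(): hands the job in; it is judged then, once.
The state is a dict: "time": time; "joint_pos": joint angles; "joint_vel": joint speeds; "effort": joint torques, N m; "position": TCP position; "eef_rot": TCP orientation; "ft_force": force on the tool from outside, world axes, zero at the start; "moment": the same for the moment, N m; "grip_width": finger opening in m; "gripper_force": force on a finger pad.
Only numpy, scipy, OpenCV 4.12 (cv2) and the standard library are available. Lean on these libraries where they do the work, as an engineer would, in place of code of your own. Each camera call takes 0.05 s, during which the arm holds its last target. There are 200 camera calls.

## Task

Put the lemon that was left lying by the sink, along the front of the worktop, into the open garnish chiller, beside the lemon already there. Then swing the lid down and press slowly on its pad against the rubber seal until the spring catch snaps home and holds it shut. Feel for the catch: it needs about 15 N, and pushing the chiller or its lid with more than 30 N would bend it. Do not knock the things around it about.

Things in the scene. Friction and masses are not known exactly. Their poses are not given: they have to be found in the camera images.
- lemon: The whole lemon lying loose by the sink along the front edge of the worktop, 55 x 75 x 55 mm, 0.11 kg. Origin: centre of its underside at the start; its y axis is the long axis, its x axis runs across the waist (55 mm wide, the way to grasp it from above).
- lemon_inside: A second lemon, 52 x 72 x 53 mm, already lying inside the chiller near its +y end, long axis along the chiller's y. It stays inside.
- chiller: Steel garnish chiller, fixed. Origin: centre of its underside; -x its front (catch), +x its back (hinge), z up. Outside 164 (x) x 220 (y) mm, walls 10 mm, inner floor 14 mm, rim about 88 mm and its rubber seal up to 102 mm above the origin; 14 mm grips at both ends (+-y). The catch, a steel hook 26 mm wide at mid front, stands 30 mm out from the front and up to 129 mm high.
- free_bay (a point): Point on the chiller's inner floor in the middle of the free bay: 12 mm before and 50 mm to -y of the chiller's origin, 14 mm above it. The lemon fits here with its long axis along the chiller's y.
- hinge_line (a point): Point on the lid's hinge axis at mid width: 88 mm behind and 88 mm above the chiller's origin. The axis is the chiller's y.
- press_pad (a point): Centre of the ribbed black press pad on the lid's upper (outer) face, 148 mm from the hinge axis, 20 mm above the lid's underside, just behind the catch. z points out of the upper face, x along the lid towards the hinge. Lid 226 mm wide, 18 mm thick, front edge 174 mm from the axis. A push here of 15 to 17 N is enough to latch it: 13 N to bend the hook aside, up to 14 N for the seal.
- lid (a joint): Opening angle of the lid, rad: 0 = level, closed; 1.3 to 1.5 = standing open. A stiff hinge (0.4 N m) keeps it where it is left. Coming down it meets the catch at 0.06 to 0.12. Latched it stays at -0.02 to 0.04. Rim, seal and catch stand 5 mm higher or lower from start to start, not shown by the poses: find the latching height by feel. The rigid rim lies only 1 to 2 mm below it.
- catch (a joint): Angle of the sprung hook of the catch, rad: 0 = upright, home. The steel roller on the lid's front edge pushes it out to about 0.15, the resistance drops, and it springs back to 0 once the roller is under it. If it has not caught, hook and seal push the lid up again when it is let go.
- jigger: Brass jigger standing on the worktop, 44 mm across, 91 mm high; a bystander. Origin under its centre.
- pinch_bowl: Small speckled bowl on the worktop, 70 mm across, 31 mm high; a bystander. Origin under its centre.
- citrus_press: Metal lemon press, 233 mm long, lying to the right of the chiller; a bystander.

How it is judged:
On the way, in this order (a step that is already met when the one before it is completed fails the run):
1. the lemon is inside the chiller while the lid is still open (x of lemon in the frame of chiller between -0.072 and 0.072 m and y of lemon in the frame of chiller between -0.1 and 0.1 m and z of lemon in the frame of chiller below 0.08 m and value of joint lid above 0.5 rad), for 0.2 s.
2. the lid is pressed down and the catch is home over the roller (value of joint lid below 0.046 rad and value of joint catch below 0.012 rad), for 0.2 s.
At the end, for the whole second after the job is handed in: Both lemons lie inside the chiller (origins within 72 mm of its middle in x and 100 mm in y, below 80 mm) and the lid is latched: lid angle under 0.046 rad with the catch back home, under 0.012 rad, held by the catch alone (all of step 2 and x of lemon in the frame of chiller between -0.072 and 0.072 m and y of lemon in the frame of chiller between -0.1 and 0.1 m and z of each of lemon, lemon_inside in the frame of chiller below 0.08 m and x of lemon_inside in the frame of chiller between -0.072 and 0.072 m and y of lemon_inside in the frame of chiller between -0.1 and 0.1 m); the robot touches nothing.
It fails at once if the chiller or its lid is pressed with more than 30 N (contact force between any of the arm, the fingers and chiller above 30 N).
It fails at once if a bystander (jigger, bowl or lemon press) is shifted by more than 50 mm (distance of any of jigger, pinch_bowl, citrus_press from where it was at the start of the episode above 0.05 m).
It also fails if it takes over 72 s, if anything falls off the work surface, if the arm or the gripper's body presses on something with over 40 N, if the wrist force passes 120 N, or if a joint passes its speed limit or range.

## Working session

There is one attempt and no reset: what is moved stays moved. The work goes in short steps, Python scripts to look and compute and a tool call to move; the robot and the scene stay as the last step left them, time stands still between calls to the robot, and variables do not carry over. Pictures are saved under pics/ and viewed, at most 10 in all, crops included, and the job is handed in when it is done.

Besides the shell and the picture viewer there is one more tool, called after "Emit:" by a JSON object that holds its "api" and its "payload", one argument or row to a line. arm_command: Moves the arm, as the interface text tells. Its arguments: {"type":"object","properties":{"steps":{"type":"array"},"squeeze":{"type":"number"}},"required":["steps"]}

```bash
mkdir -p pics; cat > h.py <<'E'
import numpy as np, cv2
from plant import bot
def ray(cam,u,v,P=None):
    P=P or bot.camera_params(cam); f=210/np.tan(np.radians(P["vertical_fov"])/2)
    V=np.array(P["view"]); R=V[:3,:3]; c=-R.T@V[:3,3]
    d=R.T@np.array([(u-P["cx"])/f,-(v-P["cy"])/f,-1.]); return c,d/np.linalg.norm(d)
def onz(cam,u,v,z,P=None):
    c,d=ray(cam,u,v,P); return c+d*(z-c[2])/d[2]
def proj(cam,p):
    P=bot.camera_params(cam); f=210/np.tan(np.radians(P["vertical_fov"])/2)
    q=np.array(P["view"])@np.append(p,1); return P["cx"]+f*q[0]/-q[2],P["cy"]-f*q[1]/-q[2]
E
python3 - <<'E'
from h import *
a=[bot.grab_frame(n) for n in("scene","side")]
for n,i in zip(("scene","side"),a):
    cv2.imwrite(f"pics/{n}0.png",cv2.cvtColor(i,cv2.COLOR_RGB2BGR)); 
    P=bot.camera_params(n); print({k:P[k] for k in P if k!="view"}, ray(n,280,210)); print(np.round(P["view"],3))
print(bot.read_state())
E
```

```text
{'vertical_fov': 52.40450496822801, 'cx': 275.8234840498077, 'cy': 206.1177993462162} (array([-0.23337572, -0.60232514,  1.12658686]), array([ 0.53047581,  0.35650476, -0.76909022]))
[[ 0.584 -0.811  0.014 -0.368]
 [ 0.614  0.454  0.646 -0.311]
 [-0.53  -0.369  0.763 -1.206]
 [ 0.     0.     0.     1.   ]]
{'vertical_fov': 43.4527378144192, 'cx': 282.724137362395, 'cy': 203.543603447819} (array([-0.44254236, -0.43774344,  1.4699893 ]), array([ 0.53557363,  0.18941552, -0.82297184]))
[[ 0.345 -0.938  0.015 -0.28 ]
 [ 0.763  0.29   0.578 -0.385]
 [-0.547 -0.188  0.816 -1.524]
 [ 0.     0.     0.     1.   ]]
{'time': 0.1, 'joint_pos': array([1.00568586e+00, 3.78001539e-01, 7.98058167e-02, 1.27437463e+00,
       1.34652384e-05, 1.46049926e+00]), 'joint_vel': array([-0.0006735 , -0.00133402,  0.00472328, -0.00151815,  0.00166607,
        0.00056855]), 'effort': array([-3.41742198e-04, -4.64692855e+01,  2.70583016e+01,  1.20521351e-02,
       -1.78337159e-04,  4.32154536e-06]), 'position': array([0.25228462, 0.51608081, 0.23046564]), 'eef_rot': array([ 2.25451668e-01,  9.74253950e-01, -8.34683687e-04, -3.00239348e-04]), 'ft_force': array([0.33594185, 0.46738006, 1.00163213]), 'moment': array([ 0.04284058, -0.01891642,  0.00162252]), 'gripper_force': 0.0, 'grip_width': 0.08522123739775864}
```

View pics/scene0.png

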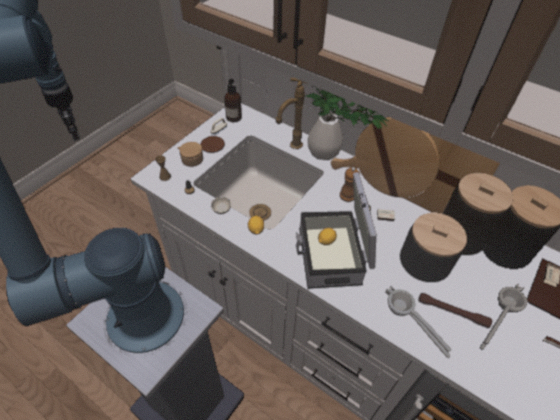

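View pics/side0.png

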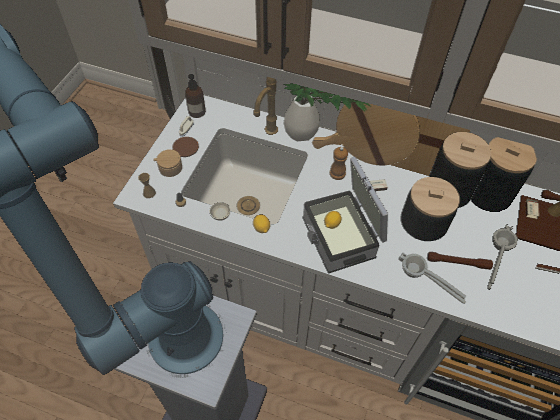

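The scene shows the loose lemon at about (257,225), beside the bowl (221,206). The chiller is centred near (333,250) with its lid standing at (366,220), and the lemon inside it is at (328,237). In the side view the loose lemon is at (262,223), the inner lemon at (333,219) and the chiller near (340,232).

```bash
cat >> h.py <<'E'
def yellow(im,lo=(15,140,90),hi=(32,255,255),amin=60):
    m=cv2.inRange(cv2.cvtColor(im,cv2.COLOR_RGB2HSV),lo,hi)
    m=cv2.morphologyEx(m,cv2.MORPH_OPEN,np.ones((3,3),np.uint8))
    cs=cv2.findContours(m,cv2.RETR_EXTERNAL,cv2.CHAIN_APPROX_NONE)[0]
    return [c for c in cs if cv2.contourArea(c)>amin]
def tri(rays):
    A=sum(np.eye(3)-np.outer(d,d) for c,d in rays); b=sum((np.eye(3)-np.outer(d,d))@c for c,d in rays)
    p=np.linalg.solve(A,b); return p,[np.linalg.norm(np.cross(p-c,d)) for c,d in rays]
E
python3 - <<'E'
from h import *
for n in("scene","side"):
    im=cv2.cvtColor(cv2.imread(f"pics/{n}0.png"),cv2.COLOR_BGR2RGB)
    for c in yellow(im):
        r=cv2.fitEllipse(c); (u,v),s,a=r
        if not(200<u<400 and 180<v<300): continue
        t=np.radians(a+90); d=s[1]/2*np.array([np.cos(t),np.sin(t)])
        e=[onz(n,u+k*d[0],v+k*d[1],.027)[:2] for k in(-1,1)]
        print(n,np.round(r[0],1),np.round(s,1),a.__round__(),onz(n,u,v,.027).round(3),np.round(e,3).tolist())
    g=cv2.resize(im[185:300,220:400],None,fx=4,fy=4,interpolation=cv2.INTER_CUBIC)
    cv2.imwrite(f"pics/{n}_c.png",cv2.cvtColor(g,cv2.COLOR_RGB2BGR))
E
```

```text
scene [326.8 235.5] [13.6 16.1] 56 [ 0.528 -0.274  0.027] [[0.556, -0.282], [0.5, -0.267]]
scene [255.7 223.9] [13.3 16.3] 1 [ 0.43  -0.063  0.027] [[0.457, -0.043], [0.404, -0.082]]
side [261.3 222.9] [14.4 17.1] 148 [ 0.427 -0.066  0.027] [[0.406, -0.09], [0.448, -0.042]]
side [332.5 218.9] [14.2 16.4] 46 [ 0.524 -0.28   0.027] [[0.553, -0.292], [0.496, -0.268]]
```

View pics/scene_c.png

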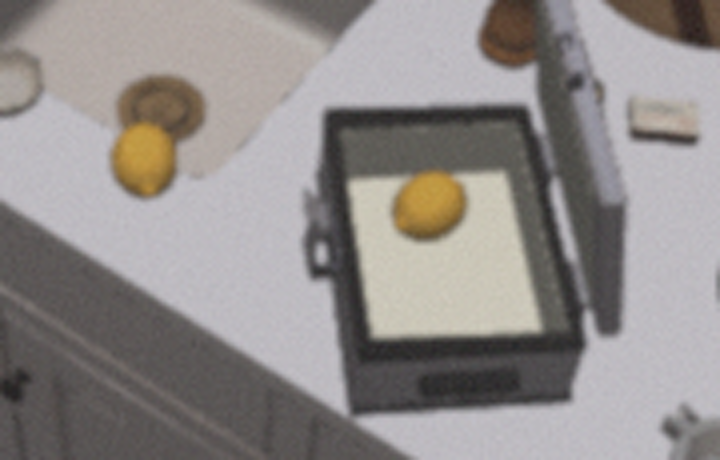

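View pics/side_c.png

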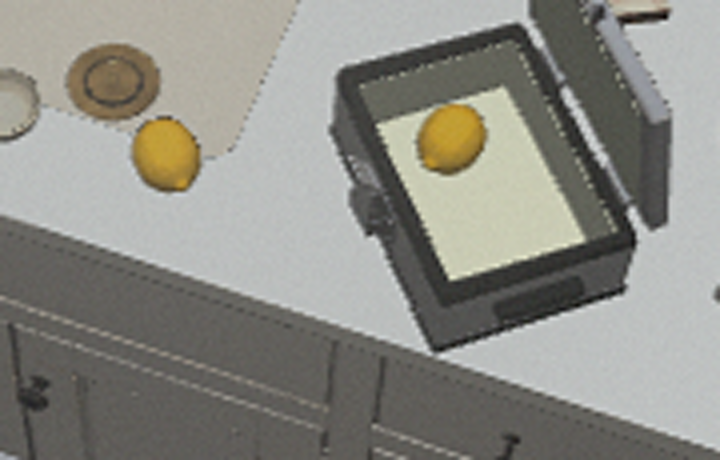

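The crops show the rim corners clearly. Scene crop: (325,110), (528,107), (582,345), (355,352). Side crop: (338,75), (518,25), (633,240), (450,302). The catch is at the left of the chiller (world -x side), and the lid stands at the right.

```bash
python3 - <<'E'
from h import *
A=[(325,110),(528,107),(582,345),(355,352)];B=[(338,75),(518,25),(633,240),(450,302)]
C=[]
for a,b in zip(A,B):
    p,e=tri([ray("scene",a[0]/4+219.6,a[1]/4+184.6),ray("side",b[0]/4+219.6,b[1]/4+184.6)]); print(p.round(3),np.round(e,4))
for n,L in(("scene",A),("side",B)):
    q=np.array([onz(n,a[0]/4+219.6,a[1]/4+184.6,.1)[:2] for a in L]); C.append(q)
    ex=(q[1]-q[0]+q[2]-q[3])/2; ey=(q[0]-q[3]+q[1]-q[2])/2
    print(n,q.round(3).tolist(),q.mean(0).round(4),np.linalg.norm(ex),np.linalg.norm(ey),np.degrees(np.arctan2(ex[1],ex[0])),np.degrees(np.arctan2(-ey[0],ey[1])))
p,e=tri([ray("scene",255.7,223.9),ray("side",261.3,222.9)]);print("lemon",p,e)
p,e=tri([ray("scene",326.8,235.5),ray("side",332.5,218.9)]);print("inside",p,e)
E
```

```text
[ 0.499 -0.187  0.106] [0.0024 0.0024]
[ 0.616 -0.305  0.082] [0.0019 0.0019]
[ 0.447 -0.444  0.081] [0.0005 0.0005]
[ 0.313 -0.333  0.141] [0.0011 0.0011]
scene [[0.506, -0.184], [0.603, -0.31], [0.436, -0.447], [0.337, -0.321]] [ 0.4706 -0.3155] 0.15943959798401358 0.21746995270874733 -52.07692359836755 -50.83718786840757
side [[0.5, -0.185], [0.6, -0.306], [0.435, -0.444], [0.335, -0.33]] [ 0.4674 -0.3162] 0.15402286240469726 0.2173297777686583 -49.66901988884796 -49.5052522114512
lemon [ 0.42127786 -0.06918348  0.03884708] [np.float64(0.001380262674622007), np.float64(0.0013802626746222358)]
inside [ 0.50696502 -0.28280072  0.05504219] [np.float64(0.001025376120798011), np.float64(0.0010253761207982147)]
```

Emit:
{"api": "arm_command", "payload": {
  "steps": [
    {"slide":[0.012,-0.04,0],"roll":5},
    {"slide":[0.024,-0.08,0],"roll":10},
    {"slide":[0.036,-0.12,0],"roll":15},
    {"slide":[0.048,-0.16,0],"roll":20},
    {"slide":[0.06,-0.2,0],"roll":25}
  ]
}}

```text
schema error: expected keys slide, roll, jaw
```

Emit:
{"api": "arm_command", "payload": {
  "steps": [
    {"slide":[0.012,-0.04,0],"roll":5},
    {"slide":[0.024,-0.08,0],"roll":10},
    {"slide":[0.036,-0.12,0],"roll":15},
    {"slide":[0.048,-0.16,0],"roll":20},
    {"slide":[0.06,-0.2,0],"roll":25}
  ]
}}

```text
schema error: expected keys slide, roll, jaw
```

Emit:
{"api": "arm_command", "payload": {
  "steps": [
    {"slide":[0.012,-0.04,0],"roll":4},
    {"slide":[0.024,-0.08,-0.01],"roll":8},
    {"slide":[0.036,-0.12,-0.02],"roll":12},
    {"slide":[0.048,-0.16,-0.03],"roll":16},
    {"slide":[0.052,-0.183,-0.03],"roll":19}
  ]
}}

```text
schema error: expected keys slide, roll, jaw
```

```bash
python3 - <<'E'
from h import *
s=bot.read_state(); P=bot.camera_params("wrist"); im=bot.grab_frame("wrist")
cv2.imwrite("pics/w1.png",cv2.cvtColor(im,cv2.COLOR_RGB2BGR))
print(s["time"],s["position"],s["eef_rot"],s["joint_pos"],s["ft_force"],{k:P[k] for k in P if k!="view"})
for c in yellow(im,amin=300):
    (u,v),sz,a=cv2.fitEllipse(c); t=np.radians(a+90); d=sz[1]/2*np.array([np.cos(t),np.sin(t)])
    e=np.array([onz("wrist",u+k*d[0],v+k*d[1],.028,P)[:2] for k in(-1,1)]); w=e[1]-e[0]
    print(np.round((u,v),1),np.round(sz,1),onz("wrist",u,v,.028,P),np.linalg.norm(w),np.degrees(np.arctan2(w[1],w[0])))
E
```

```text
0.1 [0.25228462 0.51608081 0.23046564] [ 2.25451668e-01  9.74253950e-01 -8.34683687e-04 -3.00239348e-04] [1.00568586e+00 3.78001539e-01 7.98058167e-02 1.27437463e+00
 1.34652384e-05 1.46049926e+00] [0.33594185 0.46738006 1.00163213] {'vertical_fov': 62.175925246930206, 'cx': 278.7456818190658, 'cy': 207.4724287534944}
```

View pics/w1.png

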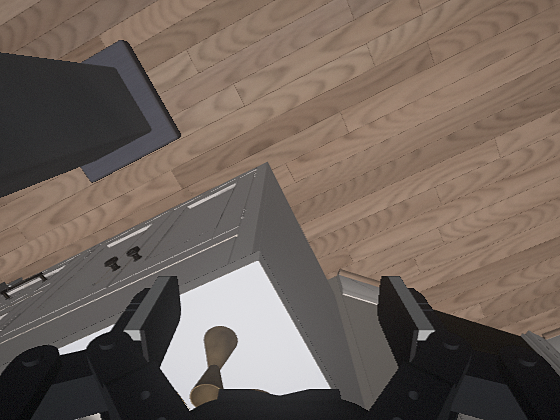

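The moves were refused because each row needs a jaw value. The wrist picture still shows the start pose: floor and worktop edge, the brass jigger at about (215,360), and the open fingers at (155,310) and (405,310). I'm resending the moves with jaw.

Emit:
{"api": "arm_command", "payload": {
  "steps": [
    {"slide":[0.012,-0.04,0],"roll":5,"jaw":0.085},
    {"slide":[0.024,-0.08,0],"roll":10,"jaw":0.085},
    {"slide":[0.036,-0.12,0],"roll":15,"jaw":0.085},
    {"slide":[0.048,-0.16,0],"roll":20,"jaw":0.085},
    {"slide":[0.06,-0.2,0],"roll":25,"jaw":0.085}
  ]
}}

```text
time: 0.65
position: [0.3125, 0.3149, 0.2311]
eef_rot: [0.007, 1.0, -0.0, -0.0]
ft_force: [-0.0, -0.4, 0.1]
grip_width: 0.0852
gripper_force: 0.0
```

Emit:
{"api": "arm_command", "payload": {
  "steps": [
    {"slide":[0.012,-0.04,0],"roll":5,"jaw":0.085},
    {"slide":[0.024,-0.08,0],"roll":10,"jaw":0.085},
    {"slide":[0.036,-0.12,0],"roll":15,"jaw":0.085},
    {"slide":[0.048,-0.16,0],"roll":20,"jaw":0.085},
    {"slide":[0.06,-0.2,0],"roll":25,"jaw":0.085}
  ]
}}

```text
time: 1.15
position: [0.3725, 0.115, 0.2313]
eef_rot: [-0.209, 0.978, 0.0, 0.0]
ft_force: [1.4, 0.7, -0.1]
grip_width: 0.0852
gripper_force: 0.0
```

Emit:
{"api": "arm_command", "payload": {
  "steps": [
    {"slide":[0.012,-0.04,0],"roll":4,"jaw":0.085},
    {"slide":[0.024,-0.08,-0.01],"roll":8,"jaw":0.085},
    {"slide":[0.036,-0.12,-0.02],"roll":12,"jaw":0.085},
    {"slide":[0.048,-0.16,-0.03],"roll":16,"jaw":0.085},
    {"slide":[0.052,-0.183,-0.03],"roll":19,"jaw":0.085}
  ]
}}

```text
time: 1.65
position: [0.4245, -0.0689, 0.1999]
eef_rot: [-0.366, 0.931, 0.0, -0.001]
ft_force: [0.1, 0.8, -0.2]
grip_width: 0.0849
gripper_force: 0.0
```

```bash
cat > w.py <<'E'
from h import *
import sys
s=bot.read_state(); P=bot.camera_params("wrist"); im=bot.grab_frame("wrist")
cv2.imwrite(f"pics/{sys.argv[1]}.png",cv2.cvtColor(im,cv2.COLOR_RGB2BGR))
print(s["time"],s["position"],s["eef_rot"],s["joint_pos"],s["ft_force"])
for c in yellow(im,amin=300):
    (u,v),sz,a=cv2.fitEllipse(c); t=np.radians(a+90); d=sz[1]/2*np.array([np.cos(t),np.sin(t)])
    e=np.array([onz("wrist",u+k*d[0],v+k*d[1],.028,P)[:2] for k in(-1,1)]); w=e[1]-e[0]
    print(np.round((u,v),1),np.round(sz,1),onz("wrist",u,v,.028,P),np.linalg.norm(w),np.degrees(np.arctan2(w[1],w[0])))
E
python3 w.py w2
```

```text
1.65 [ 0.42446241 -0.06894556  0.19993769] [-3.65903233e-01  9.30652519e-01  3.26762887e-04 -7.78021313e-04] [-3.08414381e-01  1.01363593e-01 -3.61737163e-01  1.10931501e+00
 -4.75153893e-04 -1.05762059e+00] [ 0.06573373  0.80607856 -0.15780855]
[280.5 188.9] [45.6 56.5] [ 0.42603548 -0.06433612  0.028     ] 0.054821908829575904 40.65183613919004
[19.8 89.9] [49.5 71.2] [ 0.51334881 -0.2870386   0.028     ] 0.061180184664357984 21.68786184964914
```

View pics/w2.png

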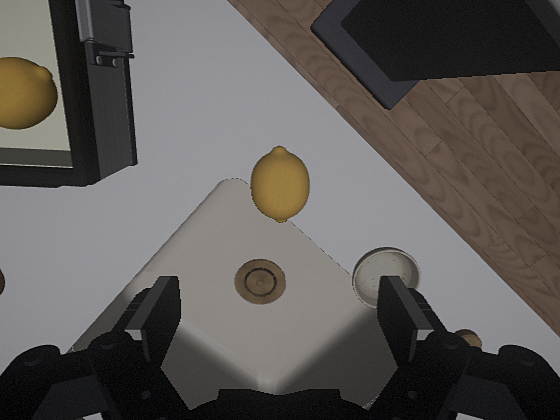

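The lemon fills u 251–309 and v 146–222, centred at about (280,184), with its long axis vertical in the image, so the fingers are already lined up. The bowl at (386,277) is clear of them.

```bash
python3 - <<'E'
from h import *
for uv in((280,184),(280,146),(280,222)): print(onz("wrist",*uv,.028))
E
```

```text
[ 0.42398569 -0.07050274  0.028     ]
[ 0.39815307 -0.09456212  0.028     ]
[ 0.45175792 -0.0446369   0.028     ]
```

Emit:
{"api": "arm_command", "payload": {
  "steps": [
    {"slide":[0,-0.001,-0.04],"roll":0,"jaw":0.085},
    {"slide":[0,-0.001,-0.08],"roll":0,"jaw":0.085},
    {"slide":[0,-0.001,-0.12],"roll":0,"jaw":0.085},
    {"slide":[0,-0.001,-0.145],"roll":0,"jaw":0.085},
    {"slide":[0,-0.001,-0.165],"roll":0,"jaw":0.085}
  ]
}}

```text
time: 2.2
position: [0.423, -0.0666, 0.0344]
eef_rot: [-0.366, 0.931, 0.001, -0.001]
ft_force: [0.1, 0.2, -0.6]
grip_width: 0.0854
gripper_force: 0.0
```

Emit:
{"api": "arm_command", "payload": {
  "steps": [
    {"slide":[0,0,-0.012],"roll":0,"jaw":0.085},
    {"slide":[0,0,-0.022],"roll":0,"jaw":0.085},
    {"slide":[0,0,-0.023],"roll":0,"jaw":0.05},
    {"slide":[0,0,-0.023],"roll":0,"jaw":0.04},
    {"slide":[0,0,-0.023],"roll":0,"jaw":0.04}
  ],
  "squeeze": 25
}}

```text
time: 2.7
position: [0.425, -0.0673, 0.0141]
eef_rot: [-0.366, 0.931, -0.0, 0.0]
ft_force: [-0.5, 0.7, 0.7]
grip_width: 0.0532
gripper_force: 26.2
```

Emit:
{"api": "arm_command", "payload": {
  "steps": [
    {"slide":[0,0,0],"roll":0,"jaw":0.04},
    {"slide":[0,0,0],"roll":0,"jaw":0.04},
    {"slide":[0,0,0],"roll":0,"jaw":0.04}
  ]
}}

```text
time: 3.0
position: [0.425, -0.0674, 0.0141]
eef_rot: [-0.366, 0.931, -0.0, 0.001]
ft_force: [-2.0, 1.4, 6.0]
grip_width: 0.0532
gripper_force: 26.6
```

```bash
cat >> h.py <<'E'
O=np.array([.469,-.316,0]); YAW=np.radians(-50.5)
RC=np.array([[np.cos(YAW),-np.sin(YAW),0],[np.sin(YAW),np.cos(YAW),0],[0,0,1]])
def ony(cam,u,v,y):  # chiller-frame point on plane y
    c,d=ray(cam,u,v); c=RC.T@(c-O); d=RC.T@d; return c+d*(y-c[1])/d[1]
E
python3 - <<'E'
from h import *
for n,L in(("scene",[(622,200),(605,333)]),("side",[(668,120),(655,225)])):
    for a in L: print(n,ony(n,a[0]/4+219.6,a[1]/4+184.6,-.113).round(3))
print("wristcam",ray("wrist",280,210)[0], "bay",O+RC@[-.013,-.05,0],"pad",O+RC@[-.06,0,.108])
E
```

```text
scene [ 0.073 -0.113  0.277]
scene [ 0.091 -0.113  0.121]
side [ 0.07  -0.113  0.273]
side [ 0.088 -0.113  0.124]
wristcam [ 0.36288922 -0.12473411  0.15588089] bay [ 0.42214975 -0.33777279  0.        ] pad [ 0.43083531 -0.26970252  0.108     ]
```

Emit:
{"api": "arm_command", "payload": {
  "steps": [
    {"slide":[0,0,0.03],"roll":0,"jaw":0.04},
    {"slide":[0,0,0.07],"roll":0,"jaw":0.04},
    {"slide":[0,0,0.115],"roll":0,"jaw":0.04},
    {"slide":[0,0,0.16],"roll":0,"jaw":0.04},
    {"slide":[0,0,0.19],"roll":0,"jaw":0.04}
  ]
}}

```text
time: 3.5
position: [0.4258, -0.0679, 0.2068]
eef_rot: [-0.366, 0.931, -0.001, 0.002]
ft_force: [0.4, -0.2, -0.3]
grip_width: 0.0534
gripper_force: 27.3
```

Emit:
{"api": "arm_command", "payload": {
  "steps": [
    {"slide":[0,-0.03,0],"roll":0,"jaw":0.04},
    {"slide":[0,-0.07,0],"roll":-1,"jaw":0.04},
    {"slide":[-0.001,-0.11,0],"roll":-2,"jaw":0.04},
    {"slide":[-0.001,-0.15,0],"roll":-3,"jaw":0.04},
    {"slide":[-0.002,-0.19,0],"roll":-3,"jaw":0.04}
  ]
}}

```text
time: 4.0
position: [0.4225, -0.2592, 0.2035]
eef_rot: [-0.341, 0.94, -0.0, 0.0]
ft_force: [0.9, 0.5, -1.3]
grip_width: 0.053
gripper_force: 27.3
```

Emit:
{"api": "arm_command", "payload": {
  "steps": [
    {"slide":[-0.001,-0.03,0],"roll":0,"jaw":0.04},
    {"slide":[-0.001,-0.06,0],"roll":0,"jaw":0.04},
    {"slide":[-0.001,-0.077,0],"roll":0,"jaw":0.04},
    {"slide":[-0.001,-0.079,0],"roll":0,"jaw":0.04},
    {"slide":[-0.001,-0.079,0],"roll":0,"jaw":0.04}
  ]
}}

```text
time: 4.5
position: [0.4215, -0.336, 0.2031]
eef_rot: [-0.341, 0.94, 0.001, 0.0]
ft_force: [-1.0, 0.1, -0.8]
grip_width: 0.0533
gripper_force: 27.3
```

```bash
python3 w.py w3; python3 - <<'E'
import cv2,numpy as np
from h import *
a=cv2.cvtColor(bot.grab_frame("scene"),cv2.COLOR_RGB2BGR)[150:300,240:420]
b=cv2.imread("pics/w3.png")
a=cv2.resize(a,None,fx=2,fy=2); b=cv2.resize(b,(400,300)); cv2.imwrite("pics/c3.png",np.hstack([a,b]))
E
```

```text
4.5 [ 0.42151702 -0.33598657  0.20311236] [-3.41439294e-01  9.39903674e-01  5.40416156e-04  3.46559483e-05] [-7.90964947e-01  3.14168567e-01 -8.29970277e-02  1.17458357e+00
  5.14888291e-04 -1.48786088e+00] [-0.99841076  0.05190055 -0.80906294]
[279.8 301.6] [128.2 144.9] [ 0.51972657 -0.25165349  0.028     ] 0.1790011053415903 30.192926583192783
```

View pics/c3.png

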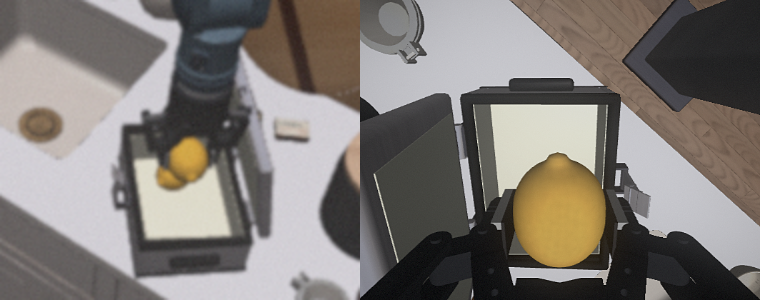

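The combined picture shows the held lemon above the chiller's free bay. In wrist pixels, the outer rim corners at the -y end are near (147,126) and (364,123). I'm using those to check the chiller pose.

```bash
python3 - <<'E'
from h import *
im=cv2.imread("pics/w3.png"); g=cv2.cvtColor(im,cv2.COLOR_BGR2GRAY)
for v in(150,170,200): print(v,g[v,130:200:3].tolist(),g[v,325:385:3].tolist())
for u in(230,255): print(u,g[105:150:3,u].tolist())
for uv in((147,126),(364,123)):
    p=onz("wrist",*uv,.1); print(p.round(3),(RC.T@(p-O)).round(4))
print(RC.T@(bot.read_state()["position"]-O))
E
```

```text
150 [201, 195, 197, 198, 42, 51, 49, 47, 42, 26, 107, 95, 93, 93, 94, 91, 95, 85, 220, 215, 214, 215, 217, 216] [216, 218, 230, 79, 85, 81, 81, 114, 43, 43, 47, 46, 48, 93, 197, 198, 203, 97, 115, 124]
170 [51, 202, 195, 194, 206, 34, 43, 44, 40, 43, 45, 84, 91, 91, 95, 94, 95, 94, 139, 215, 212, 214, 214, 215] [217, 219, 173, 87, 87, 88, 68, 38, 44, 51, 52, 52, 44, 208, 198, 200, 201, 200, 199, 199]
200 [70, 73, 77, 152, 139, 68, 55, 41, 44, 44, 39, 14, 107, 93, 96, 94, 94, 96, 96, 140, 213, 212, 212, 215] [216, 218, 91, 91, 86, 84, 136, 50, 53, 54, 53, 56, 195, 200, 199, 199, 199, 202, 199, 201]
230 [197, 220, 51, 55, 60, 58, 51, 48, 83, 48, 53, 53, 56, 48, 229]
255 [201, 222, 52, 52, 63, 59, 55, 47, 84, 51, 56, 55, 55, 49, 236]
[ 0.434 -0.443  0.1  ] [ 0.0754 -0.1079  0.1   ]
[ 0.336 -0.33   0.1  ] [-0.0739 -0.1112  0.1   ]
[-0.01539249 -0.04876884  0.20329328]
```

Emit:
{"api": "arm_command", "payload": {
  "steps": [
    {"slide":[0,0,-0.03],"roll":0,"jaw":0.04},
    {"slide":[0.001,-0.001,-0.06],"roll":0,"jaw":0.04},
    {"slide":[0.001,-0.001,-0.09],"roll":0,"jaw":0.04},
    {"slide":[0.001,-0.001,-0.115],"roll":0,"jaw":0.04},
    {"slide":[0.001,-0.001,-0.135],"roll":0,"jaw":0.04}
  ]
}}

```text
time: 5.1
position: [0.4222, -0.3353, 0.0669]
eef_rot: [-0.342, 0.94, 0.001, -0.0]
ft_force: [-0.1, 0.6, -0.8]
grip_width: 0.0531
gripper_force: 27.3
```

Emit:
{"api": "arm_command", "payload": {
  "steps": [
    {"slide":[0,0,-0.012],"roll":0,"jaw":0.04},
    {"slide":[0,0,-0.022],"roll":0,"jaw":0.04},
    {"slide":[0,0,-0.03],"roll":0,"jaw":0.04},
    {"slide":[0,0,-0.034],"roll":0,"jaw":0.04},
    {"slide":[0,0,-0.034],"roll":0,"jaw":0.04}
  ]
}}

```text
time: 5.6
position: [0.427, -0.3419, 0.037]
eef_rot: [-0.341, 0.94, -0.005, 0.002]
ft_force: [5.1, -6.1, -0.3]
grip_width: 0.0525
gripper_force: 30.8
```

There is about 8 N sideways contact on the front side, so the gripper's linkage is touching the front rim. I'm shifting towards the chiller's middle.

Emit:
{"api": "arm_command", "payload": {
  "steps": [
    {"slide":[0.004,-0.005,0],"roll":0,"jaw":0.04},
    {"slide":[0.007,-0.009,0],"roll":0,"jaw":0.04},
    {"slide":[0.01,-0.012,0],"roll":0,"jaw":0.04},
    {"slide":[0.01,-0.012,0],"roll":0,"jaw":0.04}
  ]
}}

```text
time: 6.0
position: [0.4328, -0.3497, 0.0342]
eef_rot: [-0.342, 0.94, 0.0, -0.0]
ft_force: [0.5, -0.5, -1.8]
grip_width: 0.0532
gripper_force: 30.7
```

Emit:
{"api": "arm_command", "payload": {
  "steps": [
    {"slide":[0,0,-0.001],"roll":0,"jaw":0.057},
    {"slide":[0,0,-0.001],"roll":0,"jaw":0.06},
    {"slide":[0,0,-0.001],"roll":0,"jaw":0.063},
    {"slide":[0,0,0],"roll":0,"jaw":0.063}
  ]
}}

```text
time: 6.4
position: [0.4324, -0.3492, 0.0342]
eef_rot: [-0.342, 0.94, 0.0, -0.0]
ft_force: [-0.6, 0.2, 0.4]
grip_width: 0.063
gripper_force: 0.0
```

Emit:
{"api": "arm_command", "payload": {
  "steps": [
    {"slide":[0,0,0.01],"roll":0,"jaw":0.064},
    {"slide":[0,0,0.03],"roll":0,"jaw":0.064},
    {"slide":[0,0,0.06],"roll":0,"jaw":0.064},
    {"slide":[0,0,0.1],"roll":0,"jaw":0.064},
    {"slide":[0,0,0.14],"roll":0,"jaw":0.064}
  ]
}}

```text
time: 6.9
position: [0.4315, -0.3482, 0.1757]
eef_rot: [-0.342, 0.94, 0.001, -0.0]
ft_force: [1.8, -1.1, -0.6]
grip_width: 0.0644
gripper_force: 0.0
```

```bash
python3 w.py w4; python3 - <<'E'
import cv2,numpy as np
from h import *
a=cv2.cvtColor(bot.grab_frame("scene"),cv2.COLOR_RGB2BGR)[150:300,240:420]
b=cv2.imread("pics/w4.png")
a=cv2.resize(a,None,fx=2,fy=2); b=cv2.resize(b,(400,300)); cv2.imwrite("pics/c4.png",np.hstack([a,b]))
E
```

```text
6.9 [ 0.43154453 -0.3482389   0.17572284] [-3.41562164e-01  9.39858269e-01  1.22341581e-03 -4.74984614e-04] [-7.93457079e-01  3.59184740e-01 -9.06410475e-02  1.12359083e+00
  1.53275074e-04 -1.49061495e+00] [ 1.83502394 -1.08155277 -0.60525655]
[278.5 311.4] [41.3 64.9] [ 0.52470516 -0.26954871  0.028     ] 0.06542333675309216 -22.429369563982178
[277.8 192.3] [55.2 74.8] [ 0.43207261 -0.34784779  0.028     ] 0.06753701102450772 38.23451686689466
```

View pics/c4.png

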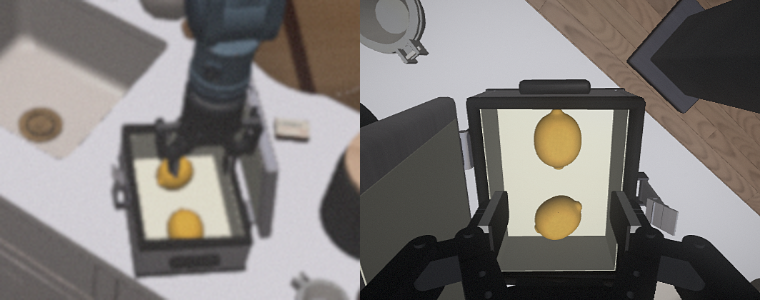

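The chiller holds both lemons, one at each end. The free-bay lemon is at about (557,138) in the composite. The lid is still standing at the left of the wrist view and the catch is at the right.

```bash
python3 - <<'E'
from h import *
s=bot.read_state()["position"]
for n,uv,z in(("canister top",(436,235),.16),("mill top",(351,170),.13)): print(n,(RC.T@(onz("scene",*uv,z)-O)).round(3))
prev=None
B=O+RC@[.135,0,.30]; print("to B",(B-s).round(3),B.round(3))
for th,r,d in[(1.6,.11,.025),(1.45,.115,.012),(1.3,.12,.012),(1.15,.123,.012),(1.0,.126,.012),(.85,.13,.011),(.7,.134,.01),(.55,.137,.009),(.4,.14,.008),(.25,.143,.006),(.15,.146,.004)]:
    t=.018 if th>.2 else .02
    c,k=np.cos(th),np.sin(th); p=np.array([.088-r*c+t*k+d,0,.088+r*k+t*c]); w=O+RC@p
    print(th,p.round(3),w.round(4),(w-prev).round(4) if prev is not None else ""); prev=w
E
```

```text
canister top [ 0.286 -0.04   0.16 ]
mill top [0.102 0.259 0.13 ]
to B [ 0.12  -0.068  0.119] [ 0.555 -0.42   0.3  ]
1.6 [0.134 0.    0.197] [ 0.5544 -0.4196  0.1974] 
1.45 [0.104 0.    0.204] [ 0.5352 -0.3963  0.2043] [-0.0192  0.0233  0.0069]
1.3 [0.085 0.    0.208] [ 0.5232 -0.3818  0.2084] [-0.0119  0.0145  0.0041]
1.15 [0.066 0.    0.208] [ 0.5111 -0.3671  0.2076] [-0.0121  0.0147 -0.0008]
1.0 [0.047 0.    0.204] [ 0.4989 -0.3523  0.2038] [-0.0122  0.0148 -0.0039]
0.85 [0.027 0.    0.198] [ 0.486  -0.3366  0.1975] [-0.0129  0.0157 -0.0062]
0.7 [0.007 0.    0.188] [ 0.4735 -0.3215  0.1881] [-0.0125  0.0151 -0.0095]
0.55 [-0.01   0.     0.175] [ 0.4624 -0.308   0.175 ] [-0.0111  0.0135 -0.0131]
0.4 [-0.026  0.     0.159] [ 0.4525 -0.296   0.1591] [-0.0099  0.012  -0.0159]
0.25 [-0.04   0.     0.141] [ 0.4435 -0.2851  0.1408] [-0.009   0.0109 -0.0183]
0.15 [-0.049  0.     0.13 ] [ 0.4376 -0.2779  0.1296] [-0.0059  0.0072 -0.0112]
```

Emit:
{"api": "arm_command", "payload": {
  "steps": [
    {"slide":[0,0,0.04],"roll":0,"jaw":0.0},
    {"slide":[0,0,0.08],"roll":0,"jaw":0.0},
    {"slide":[0,0,0.115],"roll":-5,"jaw":0.0},
    {"slide":[0,0,0.125],"roll":-12,"jaw":0.0},
    {"slide":[0,0,0.125],"roll":-20,"jaw":0.0}
  ],
  "squeeze": 30
}}

```text
time: 7.5
position: [0.4335, -0.3503, 0.3025]
eef_rot: [-0.17, 0.985, -0.002, 0.002]
ft_force: [-1.2, -0.1, 0.2]
grip_width: 0.0003
gripper_force: 0.0
```

Emit:
{"api": "arm_command", "payload": {
  "steps": [
    {"slide":[0,0,0],"roll":-8,"jaw":0.0},
    {"slide":[0,0,0],"roll":-16,"jaw":0.0},
    {"slide":[0,0,0],"roll":-24,"jaw":0.0},
    {"slide":[0,0,0],"roll":-32,"jaw":0.0},
    {"slide":[0,0,0],"roll":-40,"jaw":0.0}
  ]
}}

```text
time: 8.0
position: [0.4325, -0.3493, 0.2995]
eef_rot: [0.177, 0.984, 0.0, 0.0]
ft_force: [-1.1, -0.6, 0.7]
grip_width: 0.0
gripper_force: 0.0
```

Emit:
{"api": "arm_command", "payload": {
  "steps": [
    {"slide":[0,0,0],"roll":-8,"jaw":0.0},
    {"slide":[0,0,0],"roll":-16,"jaw":0.0},
    {"slide":[0,0,0],"roll":-24,"jaw":0.0},
    {"slide":[0,0,0],"roll":-30,"jaw":0.0},
    {"slide":[0,0,0],"roll":-30,"jaw":0.0}
  ]
}}

```text
time: 8.5
position: [0.4325, -0.3493, 0.2995]
eef_rot: [0.423, 0.906, 0.0, 0.0]
ft_force: [-0.6, 0.0, 0.4]
grip_width: 0.0004
gripper_force: 0.0
```

Emit:
{"api": "arm_command", "payload": {
  "steps": [
    {"slide":[0.035,-0.02,0],"roll":0,"jaw":0.0},
    {"slide":[0.07,-0.04,0],"roll":0,"jaw":0.0},
    {"slide":[0.105,-0.06,0],"roll":0,"jaw":0.0},
    {"slide":[0.123,-0.071,0],"roll":0,"jaw":0.0},
    {"slide":[0.123,-0.071,0],"roll":0,"jaw":0.0}
  ]
}}

```text
time: 9.0
position: [0.5573, -0.4213, 0.2963]
eef_rot: [0.422, 0.907, 0.0, -0.001]
ft_force: [-0.1, 0.7, -0.7]
grip_width: 0.0003
gripper_force: 0.0
```

Emit:
{"api": "arm_command", "payload": {
  "steps": [
    {"slide":[0,0,-0.025],"roll":0,"jaw":0.0},
    {"slide":[0,0,-0.05],"roll":0,"jaw":0.0},
    {"slide":[0,0,-0.075],"roll":0,"jaw":0.0},
    {"slide":[0,0,-0.095],"roll":0,"jaw":0.0},
    {"slide":[0,0,-0.1],"roll":0,"jaw":0.0}
  ]
}}

```text
time: 9.5
position: [0.5536, -0.4188, 0.1971]
eef_rot: [0.423, 0.906, 0.001, -0.002]
ft_force: [0.2, -0.2, 0.7]
grip_width: -0.0001
gripper_force: 0.0
```

Emit:
{"api": "arm_command", "payload": {
  "steps": [
    {"slide":[-0.006,0.008,0.003],"roll":0,"jaw":0.0},
    {"slide":[-0.012,0.015,0.005],"roll":0,"jaw":0.0},
    {"slide":[-0.018,0.022,0.007],"roll":0,"jaw":0.0},
    {"slide":[-0.025,0.03,0.009],"roll":0,"jaw":0.0},
    {"slide":[-0.031,0.038,0.011],"roll":0,"jaw":0.0}
  ]
}}

```text
time: 10.0
position: [0.5247, -0.3831, 0.2121]
eef_rot: [0.423, 0.906, -0.001, 0.002]
ft_force: [2.6, -2.4, -2.5]
grip_width: 0.0001
gripper_force: 1.6
```

Emit:
{"api": "arm_command", "payload": {
  "steps": [
    {"slide":[-0.006,0.007,0],"roll":0,"jaw":0.0},
    {"slide":[-0.012,0.015,-0.001],"roll":0,"jaw":0.0},
    {"slide":[-0.018,0.022,-0.003],"roll":0,"jaw":0.0},
    {"slide":[-0.024,0.03,-0.005],"roll":0,"jaw":0.0}
  ]
}}

```text
time: 10.4
position: [0.501, -0.3534, 0.2069]
eef_rot: [0.423, 0.906, -0.001, 0.002]
ft_force: [2.5, -2.8, -3.0]
grip_width: 0.0003
gripper_force: 1.8
```

Emit:
{"api": "arm_command", "payload": {
  "steps": [
    {"slide":[-0.007,0.008,-0.003],"roll":0,"jaw":0.0},
    {"slide":[-0.013,0.016,-0.007],"roll":0,"jaw":0.0},
    {"slide":[-0.02,0.024,-0.012],"roll":0,"jaw":0.0},
    {"slide":[-0.026,0.031,-0.017],"roll":0,"jaw":0.0},
    {"slide":[-0.031,0.038,-0.023],"roll":0,"jaw":0.0}
  ]
}}

```text
time: 10.9
position: [0.4699, -0.3151, 0.1844]
eef_rot: [0.423, 0.906, -0.001, 0.002]
ft_force: [1.1, -1.9, 1.4]
grip_width: -0.0003
gripper_force: 0.6
```

Emit:
{"api": "arm_command", "payload": {
  "steps": [
    {"slide":[-0.006,0.007,-0.007],"roll":0,"jaw":0.0},
    {"slide":[-0.011,0.013,-0.014],"roll":0,"jaw":0.0},
    {"slide":[-0.016,0.019,-0.022],"roll":0,"jaw":0.0},
    {"slide":[-0.016,0.019,-0.022],"roll":0,"jaw":0.0}
  ]
}}

```text
time: 11.3
position: [0.4526, -0.2946, 0.1609]
eef_rot: [0.423, 0.906, 0.0, -0.0]
ft_force: [-0.1, -0.3, -0.5]
grip_width: -0.0002
gripper_force: 0.0
```

Emit:
{"api": "arm_command", "payload": {
  "steps": [
    {"slide":[-0.004,0.005,-0.008],"roll":0,"jaw":0.0},
    {"slide":[-0.008,0.01,-0.016],"roll":0,"jaw":0.0},
    {"slide":[-0.012,0.014,-0.022],"roll":0,"jaw":0.0},
    {"slide":[-0.014,0.017,-0.026],"roll":0,"jaw":0.0}
  ]
}}

```text
time: 11.7
position: [0.4395, -0.2785, 0.1348]
eef_rot: [0.423, 0.906, -0.0, 0.0]
ft_force: [0.4, -1.0, 0.8]
grip_width: 0.0001
gripper_force: 0.3
```

```bash
python3 - <<'E'
from h import *
s=bot.read_state(); print(RC.T@(s["position"]-O), s["ft_force"])
a=bot.grab_frame("scene")[180:300,260:420]; b=bot.grab_frame("side")[180:300,260:420]
i=np.hstack([cv2.resize(x,(400,300),interpolation=cv2.INTER_CUBIC) for x in(a,b)]); cv2.imwrite("pics/c5.png",cv2.cvtColor(i,cv2.COLOR_RGB2BGR))
E
```

```text
[-0.04769432  0.00107127  0.13476277] [ 0.42762518 -1.01188886  0.8015549 ]
```

View pics/c5.png

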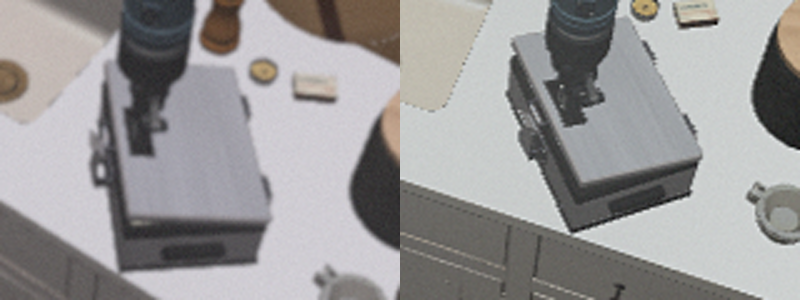

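The lid is nearly down in both views, with the fingers on the dark press pad near (145,130) and (575,100). The front is still slightly open.

Emit:
{"api": "arm_command", "payload": {
  "steps": [
    {"slide":[-0.002,0.002,-0.002],"roll":0,"jaw":0.0},
    {"slide":[-0.004,0.005,-0.004],"roll":0,"jaw":0.0},
    {"slide":[-0.006,0.007,-0.006],"roll":0,"jaw":0.0},
    {"slide":[-0.006,0.007,-0.007],"roll":0,"jaw":0.0},
    {"slide":[-0.006,0.007,-0.008],"roll":0,"jaw":0.0}
  ]
}}

```text
time: 12.3
position: [0.4333, -0.2711, 0.1261]
eef_rot: [0.423, 0.906, 0.0, -0.0]
ft_force: [-0.3, 1.4, 1.2]
grip_width: 0.0001
gripper_force: 0.3
```

Emit:
{"api": "arm_command", "payload": {
  "steps": [
    {"slide":[0,0,-0.001],"roll":0,"jaw":0.0},
    {"slide":[0,0,-0.002],"roll":0,"jaw":0.0},
    {"slide":[0,0,-0.002],"roll":0,"jaw":0.0}
  ]
}}

```text
time: 12.6
position: [0.4336, -0.2714, 0.1241]
eef_rot: [0.423, 0.906, 0.0, -0.0]
ft_force: [0.7, 1.1, 0.2]
grip_width: -0.0001
gripper_force: 0.0
```

Emit:
{"api": "arm_command", "payload": {
  "steps": [
    {"slide":[0,0,-0.001],"roll":0,"jaw":0.0},
    {"slide":[0,0,-0.002],"roll":0,"jaw":0.0},
    {"slide":[0,0,-0.002],"roll":0,"jaw":0.0}
  ]
}}

```text
time: 12.9
position: [0.4336, -0.2714, 0.1229]
eef_rot: [0.423, 0.906, -0.0, 0.0]
ft_force: [-1.2, 1.4, 4.7]
grip_width: -0.0001
gripper_force: 2.3
```

Emit:
{"api": "arm_command", "payload": {
  "steps": [
    {"slide":[0,0,-0.001],"roll":0,"jaw":0.0},
    {"slide":[0,0,-0.002],"roll":0,"jaw":0.0},
    {"slide":[0,0,-0.002],"roll":0,"jaw":0.0}
  ]
}}

```text
time: 13.2
position: [0.4335, -0.2712, 0.1212]
eef_rot: [0.423, 0.906, 0.0, 0.0]
ft_force: [-2.3, 1.3, 8.8]
grip_width: 0.0003
gripper_force: 3.9
```

Emit:
{"api": "arm_command", "payload": {
  "steps": [
    {"slide":[0,0,-0.0005],"roll":0,"jaw":0.0},
    {"slide":[0,0,-0.001],"roll":0,"jaw":0.0},
    {"slide":[0,0,-0.001],"roll":0,"jaw":0.0}
  ]
}}

```text
time: 13.5
position: [0.4333, -0.2711, 0.1204]
eef_rot: [0.423, 0.906, 0.0, 0.0]
ft_force: [-3.1, 1.6, 8.7]
grip_width: 0.0
gripper_force: 4.7
```

Emit:
{"api": "arm_command", "payload": {
  "steps": [
    {"slide":[0,0,-0.0005],"roll":0,"jaw":0.0},
    {"slide":[0,0,-0.001],"roll":0,"jaw":0.0},
    {"slide":[0,0,-0.001],"roll":0,"jaw":0.0}
  ]
}}

```text
time: 13.8
position: [0.4332, -0.271, 0.1195]
eef_rot: [0.423, 0.906, 0.0, -0.0]
ft_force: [-4.0, 3.5, 10.8]
grip_width: 0.0
gripper_force: 5.3
```

Emit:
{"api": "arm_command", "payload": {
  "steps": [
    {"slide":[0,0,-0.0005],"roll":0,"jaw":0.0},
    {"slide":[0,0,-0.001],"roll":0,"jaw":0.0},
    {"slide":[0,0,-0.001],"roll":0,"jaw":0.0}
  ]
}}

```text
time: 14.1
position: [0.4331, -0.2708, 0.1186]
eef_rot: [0.423, 0.906, 0.0, -0.0]
ft_force: [-4.6, 3.3, 12.4]
grip_width: -0.0
gripper_force: 6.0
```

Emit:
{"api": "arm_command", "payload": {
  "steps": [
    {"slide":[0,0,-0.0005],"roll":0,"jaw":0.0},
    {"slide":[0,0,-0.001],"roll":0,"jaw":0.0},
    {"slide":[0,0,-0.001],"roll":0,"jaw":0.0}
  ]
}}

```text
time: 14.4
position: [0.4329, -0.2706, 0.1172]
eef_rot: [0.423, 0.906, 0.0, -0.001]
ft_force: [-2.9, 3.0, 8.8]
grip_width: 0.0001
gripper_force: 4.0
```

Emit:
{"api": "arm_command", "payload": {
  "steps": [
    {"slide":[0,0,-0.0005],"roll":0,"jaw":0.0},
    {"slide":[0,0,-0.001],"roll":0,"jaw":0.0},
    {"slide":[0,0,-0.001],"roll":0,"jaw":0.0}
  ]
}}

```text
time: 14.7
position: [0.4328, -0.2705, 0.1155]
eef_rot: [0.423, 0.906, 0.0, -0.001]
ft_force: [-2.8, 2.4, 5.6]
grip_width: -0.0004
gripper_force: 2.4
```

Emit:
{"api": "arm_command", "payload": {
  "steps": [
    {"slide":[0,0,-0.0005],"roll":0,"jaw":0.0},
    {"slide":[0,0,-0.001],"roll":0,"jaw":0.0},
    {"slide":[0,0,-0.001],"roll":0,"jaw":0.0}
  ]
}}

```text
time: 15.0
position: [0.4334, -0.2712, 0.1143]
eef_rot: [0.423, 0.906, 0.0, -0.0]
ft_force: [-0.6, 1.7, 2.9]
grip_width: -0.0001
gripper_force: 1.5
```

Emit:
{"api": "arm_command", "payload": {
  "steps": [
    {"slide":[0,0,-0.0005],"roll":0,"jaw":0.0},
    {"slide":[0,0,-0.001],"roll":0,"jaw":0.0},
    {"slide":[0,0,-0.001],"roll":0,"jaw":0.0}
  ]
}}

```text
time: 15.3
position: [0.4335, -0.2712, 0.1132]
eef_rot: [0.423, 0.906, 0.0, -0.0]
ft_force: [-1.5, 3.1, 3.9]
grip_width: -0.0004
gripper_force: 1.9
```

Emit:
{"api": "arm_command", "payload": {
  "steps": [
    {"slide":[0,0,-0.0005],"roll":0,"jaw":0.0},
    {"slide":[0,0,-0.001],"roll":0,"jaw":0.0},
    {"slide":[0,0,-0.001],"roll":0,"jaw":0.0}
  ]
}}

```text
time: 15.6
position: [0.4338, -0.2717, 0.1122]
eef_rot: [0.423, 0.906, -0.0, 0.0]
ft_force: [-0.7, 0.3, 1.2]
grip_width: 0.0002
gripper_force: 0.6
```

Emit:
{"api": "arm_command", "payload": {
  "steps": [
    {"slide":[0,0,-0.0005],"roll":0,"jaw":0.0},
    {"slide":[0,0,-0.001],"roll":0,"jaw":0.0},
    {"slide":[0,0,-0.001],"roll":0,"jaw":0.0}
  ]
}}

```text
time: 15.9
position: [0.434, -0.272, 0.1115]
eef_rot: [0.423, 0.906, -0.0, 0.001]
ft_force: [0.0, -0.8, 0.5]
grip_width: 0.0003
gripper_force: 0.6
```

Emit:
{"api": "arm_command", "payload": {
  "steps": [
    {"slide":[0,0,-0.0005],"roll":0,"jaw":0.0},
    {"slide":[0,0,-0.001],"roll":0,"jaw":0.0},
    {"slide":[0,0,-0.001],"roll":0,"jaw":0.0}
  ]
}}

```text
time: 16.2
position: [0.434, -0.272, 0.1113]
eef_rot: [0.423, 0.906, -0.0, 0.001]
ft_force: [-1.7, 0.2, 7.3]
grip_width: 0.0001
gripper_force: 3.6
```

Emit:
{"api": "arm_command", "payload": {
  "steps": [
    {"slide":[0,0,-0.0005],"roll":0,"jaw":0.0},
    {"slide":[0,0,-0.0005],"roll":0,"jaw":0.0},
    {"slide":[0,0,-0.0005],"roll":0,"jaw":0.0}
  ]
}}

```text
time: 16.5
position: [0.4341, -0.272, 0.1111]
eef_rot: [0.423, 0.906, -0.0, 0.001]
ft_force: [-2.0, 1.0, 9.8]
grip_width: 0.0002
gripper_force: 5.0
```

Emit:
{"api": "arm_command", "payload": {
  "steps": [
    {"slide":[0,0,-0.0005],"roll":0,"jaw":0.0},
    {"slide":[0,0,-0.0005],"roll":0,"jaw":0.0},
    {"slide":[0,0,-0.0005],"roll":0,"jaw":0.0}
  ]
}}

```text
time: 16.8
position: [0.4341, -0.272, 0.1109]
eef_rot: [0.423, 0.906, -0.0, 0.001]
ft_force: [-3.4, 1.3, 11.8]
grip_width: 0.0001
gripper_force: 5.9
```

Emit:
{"api": "arm_command", "payload": {
  "steps": [
    {"slide":[0,0,-0.0005],"roll":0,"jaw":0.0},
    {"slide":[0,0,-0.0005],"roll":0,"jaw":0.0},
    {"slide":[0,0,-0.0005],"roll":0,"jaw":0.0}
  ]
}}

```text
time: 17.1
position: [0.4341, -0.2719, 0.1106]
eef_rot: [0.423, 0.906, -0.0, 0.001]
ft_force: [-3.1, 2.1, 13.4]
grip_width: 0.0002
gripper_force: 6.7
```

Emit:
{"api": "arm_command", "payload": {
  "steps": [
    {"slide":[0,0,-0.0005],"roll":0,"jaw":0.0},
    {"slide":[0,0,-0.0005],"roll":0,"jaw":0.0},
    {"slide":[0,0,-0.0005],"roll":0,"jaw":0.0}
  ]
}}

```text
time: 17.4
position: [0.4341, -0.272, 0.1106]
eef_rot: [0.423, 0.906, -0.0, 0.001]
ft_force: [-4.0, 3.3, 16.5]
grip_width: -0.0
gripper_force: 8.4
```

Emit:
{"api": "arm_command", "payload": {
  "steps": [
    {"slide":[0,0,0.001],"roll":0,"jaw":0.0},
    {"slide":[0,0,0.002],"roll":0,"jaw":0.0},
    {"slide":[0,0,0.003],"roll":0,"jaw":0.0},
    {"slide":[0,0,0.003],"roll":0,"jaw":0.0}
  ]
}}

```text
time: 17.8
position: [0.4338, -0.2715, 0.1114]
eef_rot: [0.423, 0.906, 0.0, 0.0]
ft_force: [0.1, 0.4, 3.4]
grip_width: -0.0004
gripper_force: 1.8
```

Emit:
{"api": "arm_command", "payload": {
  "steps": [
    {"slide":[0,0,0.001],"roll":0,"jaw":0.0},
    {"slide":[0,0,0.002],"roll":0,"jaw":0.0},
    {"slide":[0,0,0.002],"roll":0,"jaw":0.0}
  ]
}}

```text
time: 18.1
position: [0.4334, -0.2713, 0.1131]
eef_rot: [0.423, 0.906, 0.0, -0.0]
ft_force: [-0.3, 1.2, 0.7]
grip_width: 0.0003
gripper_force: 0.0
```

Emit:
{"api": "arm_command", "payload": {
  "steps": [
    {"slide":[0,0,0.02],"roll":0,"jaw":0.0},
    {"slide":[0,0,0.05],"roll":0,"jaw":0.0},
    {"slide":[0,0,0.1],"roll":0,"jaw":0.0},
    {"slide":[0,0,0.15],"roll":0,"jaw":0.0},
    {"slide":[0,0,0.19],"roll":0,"jaw":0.0}
  ]
}}

```text
time: 18.6
position: [0.4337, -0.2714, 0.3061]
eef_rot: [0.423, 0.906, -0.0, 0.001]
ft_force: [-0.0, -0.7, -0.3]
grip_width: -0.0002
gripper_force: 0.0
```

```bash
python3 w.py w6; python3 - <<'E'
from h import *
b=bot.grab_frame("side")[180:280,270:400]; c=cv2.cvtColor(cv2.imread("pics/w6.png"),cv2.COLOR_BGR2RGB)
i=np.hstack([cv2.resize(b,(400,308),interpolation=cv2.INTER_CUBIC),cv2.resize(c,(400,308))]); cv2.imwrite("pics/c6.png",cv2.cvtColor(i,cv2.COLOR_RGB2BGR))
E
```

```text
18.6 [ 0.43369877 -0.27142981  0.30609093] [ 4.23038754e-01  9.06111075e-01 -1.67924871e-04  9.50638622e-04] [-6.83333246e-01  2.36456851e-01  7.76683828e-02  1.41008211e+00
  1.38305858e-04  1.90259972e-01] [-0.02463307 -0.70962886 -0.34032192]
```

View pics/c6.png

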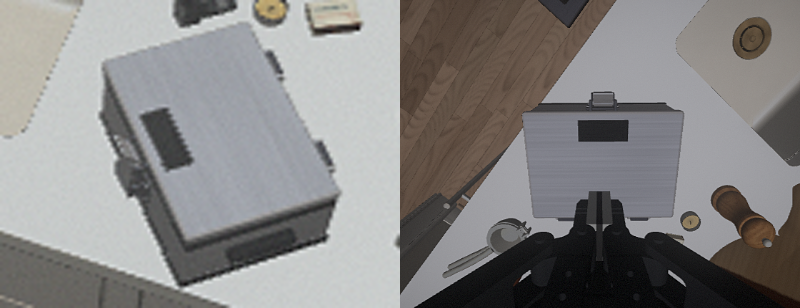

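The side view shows the lid lying flat on the chiller with no visible gap, and the catch at (130,175). In the wrist view the hook is at (602,100), at the lid's front edge. I've used all my pictures, so I'm checking the latch by feel.

Emit:
{"api": "arm_command", "payload": {
  "steps": [
    {"slide":[0,0,-0.05],"roll":0,"jaw":0.0},
    {"slide":[0,0,-0.1],"roll":0,"jaw":0.0},
    {"slide":[0,0,-0.14],"roll":0,"jaw":0.0},
    {"slide":[0,0,-0.17],"roll":0,"jaw":0.0},
    {"slide":[0,0,-0.185],"roll":0,"jaw":0.0}
  ]
}}

```text
time: 19.2
position: [0.4309, -0.2692, 0.1139]
eef_rot: [0.423, 0.906, 0.001, -0.003]
ft_force: [-1.0, 0.1, -0.4]
grip_width: -0.0001
gripper_force: 0.0
```

Emit:
{"api": "arm_command", "payload": {
  "steps": [
    {"slide":[0,0,-0.001],"roll":0,"jaw":0.0},
    {"slide":[0,0,-0.002],"roll":0,"jaw":0.0},
    {"slide":[0,0,-0.002],"roll":0,"jaw":0.0}
  ]
}}

```text
time: 19.5
position: [0.4342, -0.2719, 0.1172]
eef_rot: [0.423, 0.906, -0.0, 0.001]
ft_force: [0.5, 0.5, 0.6]
grip_width: 0.0
gripper_force: 0.0
```

Emit:
{"api": "arm_command", "payload": {
  "steps": [
    {"slide":[0,0,-0.001],"roll":0,"jaw":0.0},
    {"slide":[0,0,-0.002],"roll":0,"jaw":0.0},
    {"slide":[0,0,-0.002],"roll":0,"jaw":0.0}
  ]
}}

```text
time: 19.8
position: [0.4339, -0.2717, 0.1148]
eef_rot: [0.423, 0.906, -0.0, 0.001]
ft_force: [-0.6, 0.0, 0.0]
grip_width: 0.0003
gripper_force: 0.0
```

Emit:
{"api": "arm_command", "payload": {
  "steps": [
    {"slide":[0,0,-0.001],"roll":0,"jaw":0.0},
    {"slide":[0,0,-0.001],"roll":0,"jaw":0.0},
    {"slide":[0,0,-0.001],"roll":0,"jaw":0.0}
  ]
}}

```text
time: 20.1
position: [0.4336, -0.2714, 0.1133]
eef_rot: [0.423, 0.906, 0.0, -0.0]
ft_force: [0.2, -0.7, -0.6]
grip_width: 0.0001
gripper_force: 0.0
```

Emit:
{"api": "arm_command", "payload": {
  "steps": [
    {"slide":[0,0,-0.001],"roll":0,"jaw":0.0},
    {"slide":[0,0,-0.001],"roll":0,"jaw":0.0},
    {"slide":[0,0,-0.001],"roll":0,"jaw":0.0}
  ]
}}

```text
time: 20.4
position: [0.4336, -0.2714, 0.1123]
eef_rot: [0.423, 0.906, 0.0, -0.0]
ft_force: [-0.4, 0.4, -0.0]
grip_width: -0.0002
gripper_force: 0.0
```

Emit:
{"api": "arm_command", "payload": {
  "steps": [
    {"slide":[0,0,-0.001],"roll":0,"jaw":0.0},
    {"slide":[0,0,-0.001],"roll":0,"jaw":0.0},
    {"slide":[0,0,-0.001],"roll":0,"jaw":0.0}
  ]
}}

```text
time: 20.7
position: [0.4337, -0.2715, 0.1114]
eef_rot: [0.423, 0.906, -0.0, 0.0]
ft_force: [0.8, 0.3, 1.7]
grip_width: 0.0001
gripper_force: 0.6
```

Emit:
{"api": "arm_command", "payload": {
  "steps": [
    {"slide":[0,0,-0.001],"roll":0,"jaw":0.0},
    {"slide":[0,0,-0.001],"roll":0,"jaw":0.0},
    {"slide":[0,0,-0.001],"roll":0,"jaw":0.0}
  ]
}}

```text
time: 21.0
position: [0.4337, -0.2715, 0.1112]
eef_rot: [0.423, 0.906, -0.0, 0.0]
ft_force: [-1.8, 0.5, 7.3]
grip_width: 0.0001
gripper_force: 3.6
```

Emit:
{"api": "arm_command", "payload": {
  "steps": [
    {"slide":[0,0,-0.0005],"roll":0,"jaw":0.0},
    {"slide":[0,0,-0.001],"roll":0,"jaw":0.0},
    {"slide":[0,0,-0.0015],"roll":0,"jaw":0.0},
    {"slide":[0,0,-0.0015],"roll":0,"jaw":0.0}
  ]
}}

```text
time: 21.4
position: [0.4337, -0.2714, 0.1106]
eef_rot: [0.423, 0.906, -0.0, 0.001]
ft_force: [-3.8, 2.3, 13.7]
grip_width: -0.0003
gripper_force: 7.0
```

Emit:
{"api": "arm_command", "payload": {
  "steps": [
    {"slide":[0,0,-0.0005],"roll":0,"jaw":0.0},
    {"slide":[0,0,-0.0005],"roll":0,"jaw":0.0},
    {"slide":[0,0,-0.0005],"roll":0,"jaw":0.0}
  ]
}}

```text
time: 21.7
position: [0.4337, -0.2714, 0.1106]
eef_rot: [0.423, 0.906, -0.0, 0.001]
ft_force: [-5.5, 3.9, 16.5]
grip_width: 0.0002
gripper_force: 8.7
```

The height stops at 0.1106 while the force keeps rising, so this is the rigid rim, 1–2 mm below the latching height. I'm backing off and comparing the hook with its upright look in the first pictures.

Emit:
{"api": "arm_command", "payload": {
  "steps": [
    {"slide":[0,0,0.001],"roll":0,"jaw":0.0},
    {"slide":[0,0,0.002],"roll":0,"jaw":0.0},
    {"slide":[0,0,0.004],"roll":0,"jaw":0.0},
    {"slide":[0,0,0.02],"roll":0,"jaw":0.0},
    {"slide":[0,0,0.06],"roll":0,"jaw":0.0}
  ]
}}

```text
time: 22.2
position: [0.4311, -0.2694, 0.1654]
eef_rot: [0.423, 0.906, 0.001, -0.004]
ft_force: [0.3, -0.1, -0.4]
grip_width: 0.0
gripper_force: 0.0
```

Emit:
{"api": "arm_command", "payload": {
  "steps": [
    {"slide":[0.02,-0.02,0.045],"roll":0,"jaw":0.0},
    {"slide":[0.04,-0.04,0.09],"roll":0,"jaw":0.0},
    {"slide":[0.05,-0.06,0.12],"roll":0,"jaw":0.0},
    {"slide":[0.05,-0.06,0.12],"roll":0,"jaw":0.0}
  ]
}}

```text
time: 22.6
position: [0.4873, -0.3358, 0.2937]
eef_rot: [0.424, 0.906, -0.002, 0.006]
ft_force: [1.0, 0.2, -0.1]
grip_width: -0.0001
gripper_force: 0.0
```

```bash
python3 - <<'E'
from h import *
print(bot.read_state()["ft_force"])
for n in("side","scene"):
    u,v=map(int,proj(n,O+RC@[-.105,0,.11])); old=cv2.imread(f"pics/{n}0.png",0)
    new=np.mean([cv2.cvtColor(bot.grab_frame(n),cv2.COLOR_RGB2GRAY) for _ in range(3)],0).astype(np.uint8)
    # where 0.15 rad outward would move the hook tip (pivot ~30 mm up)
    a=np.array(proj(n,O+RC@[-.105,0,.125])); b=np.array(proj(n,O+RC@[-.105-.014,0,.125]))
    t=cv2.resize(old[v-9:v+10,u-9:u+4],None,fx=8,fy=8,interpolation=cv2.INTER_CUBIC)
    w=cv2.resize(new[v-15:v+16,u-15:u+10],None,fx=8,fy=8,interpolation=cv2.INTER_CUBIC)
    w0=cv2.resize(old[v-15:v+16,u-15:u+10],None,fx=8,fy=8,interpolation=cv2.INTER_CUBIC)
    for q in(w0,w):
        m=cv2.minMaxLoc(cv2.matchTemplate(q,t,cv2.TM_CCOEFF_NORMED)); print(n,(u,v),"shift px",(np.array(m[3])/8-6).round(2),round(m[1],3))
    print("out-bent would be",(b-a).round(2))
E
```

```text
[ 1.03132312  0.16525655 -0.1328779 ]
side (309, 230) shift px [0. 0.] 1.0
side (309, 230) shift px [0. 0.] 0.997
out-bent would be [-4.32  1.25]
scene (295, 240) shift px [0. 0.] 0.999
scene (295, 240) shift px [0. 0.] 0.997
out-bent would be [-4.81  0.21]
```

The hook shows zero shift in both views (correlation 0.997), so it is back home over the roller. Handing in.

```bash
python3 -c "
from plant import bot
print(bot.hand_in())"
```

```text
the job is handed in; nothing more can be done
None
```

I put the lemon in the free bay beside the other one, pressed the lid shut until the catch snapped home (peak about 18 N) and handed the job in; the hook looks upright in both camera views, but the hand-in returned no verdict.

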